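Hang the drilling template on its twin pins and latch it

TASK

Lay the drilling template over both pins of the fixture in the vice, its red-marked end to the fixture's red mark, feeling for the pins and never forcing it, and lower it (do not let it drop) until it lies fully home, flat on the block's rest buttons. Only then swing the latch round over its end as far as it goes, so that the template is locked for drilling. Leave the tray, the loupe and the hammer as they are.

Things in the scene. Friction and masses are not known exactly. Their poses are not given: they have to be found in the camera images.
- template: Loose aluminium drilling template, about 0.4 kg, flat on the green mat: a frame 64 mm (its x) by 152 mm (its y), 8 mm thick, with a 31 x 37 mm window in the middle, four brass drill bushes, a pin hole near each end and a dark bail handle. Origin: centre of its underside; z up.
- handle (a point): Middle of the template's handle, to lift it by: a square steel bar along the template's y, 12 mm wide (x) and 14 mm high, spanning 38 to 52 mm above the template's underside (this point: 45 mm), with 48 mm free between its two posts (8 mm wide, centred at y = +-28 mm). Axes as the template's.
- round_hole (a point): Centre, at the underside, of the template's round through hole, 11.2 mm in diameter, at x = 0, y = +50 mm of the template, by the end with the red dot. At x = 0, y = -50 mm is its mate, a slot 11.2 mm (x) by 15.2 mm (y). Their edges are broken by 1 mm at most.
- vise: Dark toolmaker's vice, fixed to the bench, 200 mm (x) by 110 mm (y), 62 mm high; jaws along its y, screw and T-bar towards its -x. Origin: centre of its underside; z up. It grips the grey fixture block, 70 mm (x) by 188 mm (y), on which the template is to lie.
- jaw_middle (a point): Fixed to the vice, 80 mm above its origin, axes as the vice's: middle of the block's seat were it clamped centrally. The seat is four domed rest buttons (x = +-24, y = +-40 mm), 2 mm proud of the block; the template's underside seats at this height. In truth the block, tight and immovable, sits anywhere within 12 mm either way along the jaws (vice y; none in x). Not measured: feel for it, or look.
- jaw_end (a point): Fixed to the vice like jaw_middle, 50 mm from it towards vice +y. Pins: two, upright, steel, 9.4 mm in diameter, tops 18 mm above the seat, edges barely rounded, at y = +50 mm (by the block's red dot: here, were the block central) and y = -50 mm from the block's middle, x = 0. The block ends at y = -115 and +73 mm from its middle.
- latch (a joint): Steel swing latch; upright pivot on the block at y = -98 mm from its middle, x = 0. 0: open, the arm points to vice (-x, -y); it starts within 0.2 of that. It grows clockwise seen from above to its stop at 2.356 rad, arm to vice +y, over the template's end. At value q the arm points to vice (-sin a, cos a), a = 2.356 - q. It stays where left.
- jaw_corner (a point): Fixed to the vice like jaw_middle, 98 mm from it towards vice -y: the latch's pivot, were the block central. The latch's flat arm runs 10 to 16 mm above the seat (2 mm over a seated template, blocked by one not home). 28 mm from the pivot stands its black round knob, 10 mm in diameter, 16 to 44 mm above the seat; about 3 N moves it.
- tray: Bystander: loose aluminium tray of small watch parts, 100 x 140 x 20 mm, origin at the centre of its underside.
- loupe: Bystander: black and brass watchmaker's loupe standing on end, 48 mm across, 44 mm tall, origin at the centre of its underside.
- hammer: Bystander: small brass-headed hammer lying flat, 160 mm long along its x (handle to -x), head 50 mm wide and 22 mm thick; origin midway along the handle at its underside.
Mind the look-alikes: they are no part of the job. Several things have the shape of the template; the one meant has the colours described above.

How it is judged:
On the way:
1. the template lies fully home on both pins, red end to red mark, with the latch still open (z of template in the frame of vise between 0.0775 and 0.0825 m and x of template in the frame of vise between -0.004 and 0.004 m and y of template in the frame of vise between -0.016 and 0.016 m and y of round_hole in the frame of vise above 0.03 m and angle between template's own z axis and vertical below 0.03 rad and angle between the y axis of template and the y axis of vise, either way round below 0.03 rad and value of joint latch below 0.6 rad), for 0.2 s.
At the end, for the whole second after the job is handed in: The template rests on both pins with its underside within 2.5 mm of the seat formed by the rest buttons, level and square to the vice within 0.03 rad, red end to the red mark; the latch stands over it within 0.25 rad of its stop; all at rest (z of template in the frame of vise between 0.0775 and 0.0825 m and x of template in the frame of vise between -0.004 and 0.004 m and y of template in the frame of vise between -0.016 and 0.016 m and y of round_hole in the frame of vise above 0.03 m and angle between template's own z axis and vertical below 0.03 rad and angle between the y axis of template and the y axis of vise, either way round below 0.03 rad and value of joint latch above 2.1 rad and linear speed of template below 0.02 m/s and velocity of joint latch below 0.1 rad/s); the robot touches nothing.
It fails at once if the template is pressed or knocked against the pins, block, latch or vice with more than 70 N (contact force between template and vise above 70 N).
It fails at once if the template is let fall over the pins (it moves faster than 0.3 m/s while round them) (linear speed of template above 0.3 m/s and horizontal distance between template and vise below 0.02 m and z of template in the frame of vise below 0.098 m).
It fails at once if the tray, the loupe or the hammer is shifted by more than 20 mm or the loupe is knocked over (distance of any of tray, loupe, hammer from where it was at the start of the episode above 0.02 m or angle between loupe's own z axis and vertical above 0.5 rad).
It also fails if it takes over 72 s, if anything falls off the work surface, if the arm or the gripper's body presses on something with over 40 N, if the wrist force passes 120 N, or if a joint passes its speed limit or range.

ROBOT

A 6-joint arm with a two-finger parallel gripper is mounted at the origin on the work surface. World frame = base frame: x ahead of the robot, y to its left, z up, the work surface at z = 0. Lengths are in m, angles in rad, forces in N, time in s.
With the tool pointing down it reaches from about 0.375 to 0.9 m from the base axis. Payload 3.1 kg.
Tool frame: the origin (TCP) lies midway between the tips of the shut fingers; the grasp point (between the pads) lies 19 mm behind it (manip.grasp_offset is the distance from the TCP to the grasp point, in m); z points along the fingers, y is the line along which they close (so a half turn about z gives the same grasp; the last joint's range is limited). The gripper opens to 85 mm and grips with 20 to 120 N. Pads are 22 mm wide; open, the fingers measure 114 mm over their backs; the gripper's body (76 mm by 85 mm) begins 54 mm behind the grasp point. The pads swing forward as they close: fully open they stand 13 mm farther back than shut.
Start: joints at [1.04, 0.527, 1.433, -0, 1.181, -0.178], TCP at [0.216, 0.586, 0.231] pointing down, gripper open.
Joint ranges: [-3.08, 3.08], [-0.75, 2.2], [0.22, 2.44], [-1.43, 4.57], [0, 2.65], [-2.85, 2.85]. Speed limits (rad/s): [2.79, 2.79, 3.14, 3.14, 3.14, 3.14].

INTERFACE

Orientations are given as a unit quaternion [x, y, z, w].
In Python, from station import sensors, cams, order, manip gives the robot as it stands.
- The arm moves only by the tool move_arm, never from a script. Its argument "targets" is a list of rows, each an object of numbers: "dx", "dy", "dz": the shift along the world's x, y, z normalised to -1 to 1, where 1 is 25 mm; "rx", "ry", "rz": the turn, a rotation vector about the world's x, y, z normalised to -1 to 1, where 1 is 30 degrees. A call has exactly 10 rows; each row shifts and turns the commanded pose from where the row before left it; what a row does not reach is not made up. A row lasts 1/8 s, in which the tool goes at most 62.5 mm and 10.7 degrees, less where a joint would pass 70% of its speed; a pose out of reach is approached as far as the arm can. A call with a number of a shift or a turn outside -1 to 1 is refused whole. A call with a gripper value outside its range is refused whole. "claw" is the opening in per cent of the stroke, from 0 (shut) to 100 (fully open), set as the call begins (left out, the last holds). The fingers move at their own pace and stop on an object; "newtons" is the grip in N (left out, the last holds). Time passes only in rows, so rows that do not move let the fingers close, or fill a call up. It gives the time, the measured TCP pose, the force, the opening and the grip force at its end, in the units of the state.
- sensors.sense(): the state, without advancing time (a new reading comes with each control period).
- cams.snapshot(name): name is "scene" or "top" or "wrist"; returns the picture (400x640x3 uint8, red, green, blue); there is no depth.
- cams.camera_model(name): a dict with "fx", "fy", "cx", "cy" (pixels), "extrinsics" (4x4, takes a point from world to camera coordinates). Camera axes: x right, y down, z forward; pixel columns grow to the right and rows downward; lengths in m; the calibration is good to about 2 mm. A picture is of the moment at which its call begins: read the wrist's pose just before it. camera_model takes no time and is no camera call; for the wrist camera it gives the pose at the moment of the call.
- order.sign_off(): hands the job in; it is judged then, once.
The state is a dict: "t": time; "q": joint angles; "qd": joint speeds; "tau": joint torques, N m; "tcp_pos": TCP position; "tool_rot": TCP orientation; "force": force on the tool from outside, world axes, zero at the start; "ft_torque": the same for the moment, N m; "finger_gap": opening from 0.0 (shut) to 1.0 (fully open); "gripper_force": force on a finger pad.
Only numpy, scipy, OpenCV 4.12 (cv2) and the standard library are available. Lean on these libraries where they do the work, as an engineer would, in place of code of your own. Each camera call takes 0.05 s, during which the arm holds its last target. There are 200 camera calls.

## Working session

There is one attempt and no reset: what is moved stays moved. The work goes in short steps, Python scripts to look and compute and a tool call to move; the robot and the scene stay as the last step left them, time stands still between calls to the robot, and variables do not carry over. Pictures are saved under pics/ and viewed, at most 10 in all, crops included, and the job is handed in when it is done.

Besides the shell and the picture viewer there is one more tool, called after "Call:" as name(argument=value, ...) on one line, values as JSON. move_arm: Moves the arm, as the interface text tells. Scaled input: -1 to 1 covers 25 mm each way for a shift and 30 degrees each way for a turn. Its arguments: {"type":"object","properties":{"targets":{"type":"array"},"claw":{"type":"number"},"newtons":{"type":"number"}},"required":["targets"]}

```bash
mkdir -p pics; cat > h.py <<'E'
import numpy as np, cv2
from station import sensors, cams, order, manip
def ray(name,u,v,z,m=None):
    m=m or cams.camera_model(name)
    T=np.array(m["extrinsics"]);R=T[:3,:3];c=-R.T@T[:3,3]
    d=R.T@np.array([(u-m["cx"])/m["fx"],(v-m["cy"])/m["fy"],1])
    return c+d*(z-c[2])/d[2]
def proj(name,p,m=None):
    m=m or cams.camera_model(name)
    T=np.array(m["extrinsics"]);q=T[:3,:3]@np.array(p)+T[:3,3]
    return np.array([m["fx"]*q[0]/q[2]+m["cx"],m["fy"]*q[1]/q[2]+m["cy"]])
def snap(name,f):
    im=cv2.cvtColor(cams.snapshot(name),cv2.COLOR_RGB2BGR);cv2.imwrite("pics/"+f+".png",im);return im
E
python3 - <<'E'
from h import *
a=snap("top","top0");b=snap("scene","scene0")
print(sensors.sense())
for n in("top","scene"):
    m=cams.camera_model(n);T=np.array(m["extrinsics"]);print(n,m["fx"],-T[:3,:3].T@T[:3,3],T[2,:3])
E
```

```text
{'t': 0.1, 'q': array([ 1.03949169e+00,  5.28385438e-01,  1.43379552e+00, -1.17107016e-05,
        1.18136997e+00, -1.78531131e-01]), 'qd': array([ 0.00063035, -0.00144898, -0.00151916, -0.00124984, -0.00018935,
       -0.00191376]), 'tau': array([ 4.60801730e-04, -4.43305743e+01, -1.78587699e+01, -1.72575747e-04,
        3.87918277e-03, -2.00082792e-05]), 'tcp_pos': array([0.21559946, 0.58594722, 0.23041715]), 'tool_rot': array([ 1.75471262e-01,  9.84484067e-01, -9.19994373e-04, -3.35186038e-04]), 'force': array([-0.2789188 , -0.34387703,  0.11164546]), 'ft_torque': array([-0.06326082, -0.03231356, -0.01832011]), 'gripper_force': 0.0, 'finger_gap': 0.9994940539103815}
top 411.06051900909324 [0.22802962 0.05200963 1.27235764] [ 0.20813725  0.01175002 -0.97802905]
scene 414.661629308758 [1.36915672 0.13936081 0.88849024] [-0.74121612 -0.08581153 -0.66575899]
```

View pics/top0.png

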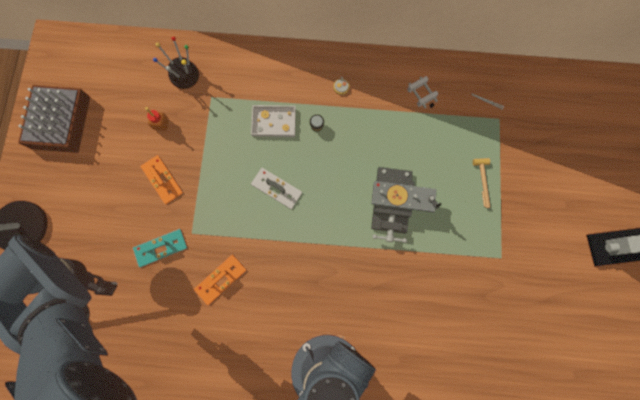

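View pics/scene0.png

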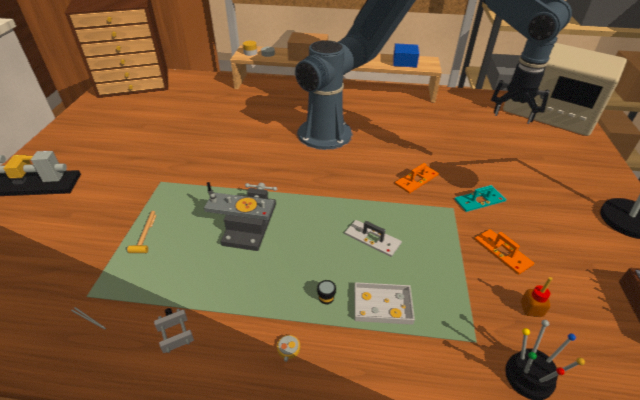

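The top view shows four template shapes: the aluminium one on the mat at (276,188), orange ones at (161,180) and (220,280), and a teal one at (160,247). Only the first has the right colour and lies on the green mat. The vice is at (393,200). I'll confirm with one enlarged crop.

```bash
python3 - <<'E'
from h import *
a=cv2.imread("pics/top0.png");b=cv2.imread("pics/scene0.png")
r=lambda im,x,y,w,h:cv2.resize(im[y:y+h,x:x+w],(400,300),interpolation=cv2.INTER_CUBIC)
cv2.imwrite("pics/crop0.png",np.vstack([np.hstack([r(a,246,161,60,45),r(a,360,160,88,66)]),np.hstack([r(b,335,210,72,54),r(b,196,175,96,72)])]))
E
```

```text
(no output)
```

View pics/crop0.png

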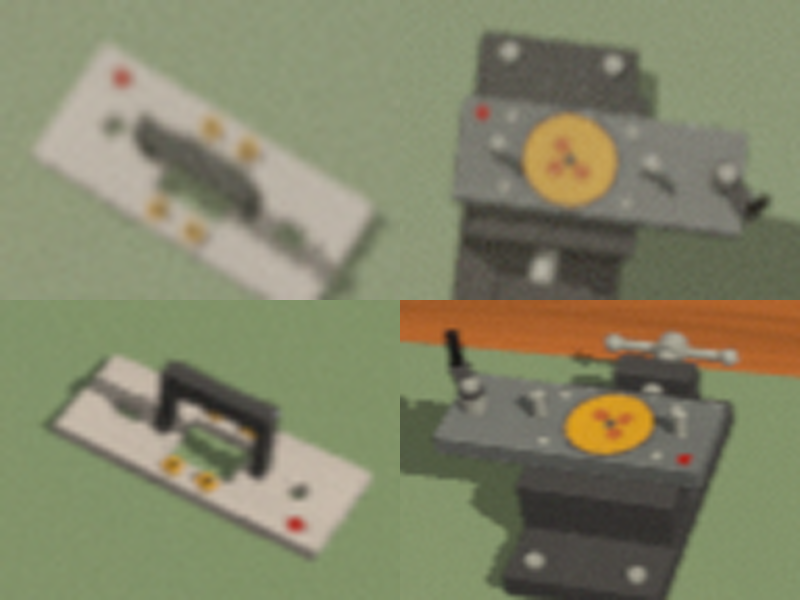

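The crop confirms it: aluminium frame, brass bushes, dark bail and red dot at top-view (264,173), with the round hole at (263,180). On the fixture, the red dot is at (378,185), pin tops are at about (381,191) and (415,195), and the open latch is at (432,198).

```bash
python3 - <<'E'
from h import *
p=lambda *a:np.round(ray(*a)*1000,1)
print("hole top",p("top",263,179.8,.008),p("top",289.2,196.3,.008),"red",p("top",264.2,172.7,.008))
print("hole scene",p("scene",388.6,244.4,.008))
print("pins top",p("top",381.3,191.2,.096),p("top",415.2,195.2,.096),"scene",p("scene",263.2,201.2,.097),p("scene",229.8,198,.097))
for n,f,(x,y,w,h) in(("top","top0",(246,161,60,50)),("scene","scene0",(335,210,75,54))):
    im=cv2.imread(f"pics/{f}.png")[y:y+h,x:x+w]
    hsv=cv2.cvtColor(im,cv2.COLOR_BGR2HSV)
    g=cv2.inRange(hsv,(35,40,0),(85,255,255)); m=cv2.inRange(hsv,(0,0,150),(180,50,255))
    c=max(cv2.findContours(m,cv2.RETR_EXTERNAL,cv2.CHAIN_APPROX_NONE)[0],key=cv2.contourArea)
    pts=np.array([ray(n,u+x,v+y,.008)[:2]*1000 for u,v in c[:,0]],np.float32)
    print(n,cv2.minAreaRect(pts))
    # block top corners in top
im=cv2.imread("pics/top0.png")
s=cv2.cvtColor(im,cv2.COLOR_BGR2HSV)[160:226,360:448]
m=cv2.inRange(s,(0,0,95),(180,40,165));c=max(cv2.findContours(m,cv2.RETR_EXTERNAL,cv2.CHAIN_APPROX_NONE)[0],key=cv2.contourArea)
print("block",cv2.minAreaRect(np.array([ray("top",u+360,v+160,.078)[:2]*1000 for u,v in c[:,0]],np.float32)))
E
```

```text
hole top [554.7 244.9   8. ] [507.9 156.8   8. ] red [578.3 243.6   8. ]
hole scene [556.5 249.1   8. ]
pins top [ 525.6 -119.3   96. ] [ 521.6 -219.2   96. ] scene [ 520.  -115.5   97. ] [ 519.4 -213.1   97. ]
top ((530.0697631835938, 206.3288116455078), (161.59217834472656, 102.56587219238281), 65.08981323242188)
scene ((551.7353515625, 243.81735229492188), (66.51568603515625, 65.2527847290039), 62.871097564697266)
block ((520.5908203125, -229.16433715820312), (109.15695190429688, 74.46060943603516), 86.29505920410156)
```

Call:
move_arm(targets=[{"dx":0.63,"dy":-0.766,"rz":-0.163},{"dx":0.63,"dy":-0.766,"rz":-0.163},{"dx":0.63,"dy":-0.766,"rz":-0.163},{"dx":0.63,"dy":-0.766,"rz":-0.163},{"dx":0.63,"dy":-0.766,"rz":-0.163},{"dx":0.63,"dy":-0.766,"rz":-0.163},{"dx":0.63,"dy":-0.766,"rz":-0.163},{"dx":0.63,"dy":-0.766,"rz":-0.163},{"dx":0.63,"dy":-0.766,"rz":-0.163},{"dx":0.63,"dy":-0.766,"rz":-0.163}])

```text
schema error: expected keys dx, dy, dz, rx, ry, rz
```

Call:
move_arm(targets=[{"dx":0.63,"dy":-0.766,"rz":-0.163},{"dx":0.63,"dy":-0.766,"rz":-0.163},{"dx":0.63,"dy":-0.766,"rz":-0.163},{"dx":0.63,"dy":-0.766,"rz":-0.163},{"dx":0.63,"dy":-0.766,"rz":-0.163},{"dx":0.63,"dy":-0.766,"rz":-0.163},{"dx":0.63,"dy":-0.766,"rz":-0.163},{"dx":0.63,"dy":-0.766,"rz":-0.163},{"dx":0.63,"dy":-0.766,"rz":-0.163},{"dx":0.63,"dy":-0.766,"rz":-0.163}])

```text
schema error: expected keys dx, dy, dz, rx, ry, rz
```

```bash
python3 - <<'E'
from h import *
s=sensors.sense();print(s["t"],s["tcp_pos"],s["tool_rot"],s["q"],manip.grasp_offset)
m=cams.camera_model("wrist");import pickle;pickle.dump(m,open("w1.pkl","wb"))
snap("wrist","w1");T=np.array(m["extrinsics"]);print(-T[:3,:3].T@T[:3,3],T[2,:3])
E
```

```text
0.1 [0.21559946 0.58594722 0.23041715] [ 1.75471262e-01  9.84484067e-01 -9.19994373e-04 -3.35186038e-04] [ 1.03949169e+00  5.28385438e-01  1.43379552e+00 -1.17107016e-05
  1.18136997e+00 -1.78531131e-01] 0.0187
[0.13619394 0.61468979 0.37293498] [ 0.30048328 -0.11459766 -0.94687759]
```

View pics/w1.png

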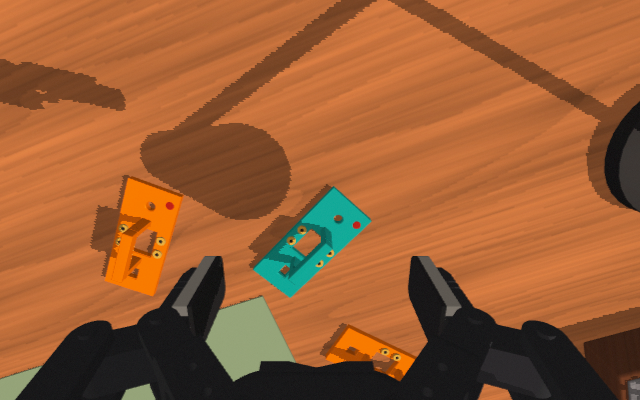

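The move was refused because every row needs all six keys. This picture, taken from the start pose, only shows the look-alikes: orange (143,236) and teal (312,242). I'll redo the move.

Call:
move_arm(targets=[{"dx":0.63,"dy":-0.766,"dz":0,"rx":0,"ry":0,"rz":-0.163},{"dx":0.63,"dy":-0.766,"dz":0,"rx":0,"ry":0,"rz":-0.163},{"dx":0.63,"dy":-0.766,"dz":0,"rx":0,"ry":0,"rz":-0.163},{"dx":0.63,"dy":-0.766,"dz":0,"rx":0,"ry":0,"rz":-0.163},{"dx":0.63,"dy":-0.766,"dz":0,"rx":0,"ry":0,"rz":-0.163},{"dx":0.63,"dy":-0.766,"dz":0,"rx":0,"ry":0,"rz":-0.163},{"dx":0.63,"dy":-0.766,"dz":0,"rx":0,"ry":0,"rz":-0.163},{"dx":0.63,"dy":-0.766,"dz":0,"rx":0,"ry":0,"rz":-0.163},{"dx":0.63,"dy":-0.766,"dz":0,"rx":0,"ry":0,"rz":-0.163},{"dx":0.63,"dy":-0.766,"dz":0,"rx":0,"ry":0,"rz":-0.163}])

```text
t: 1.4
tcp_pos: [0.3737, 0.3942, 0.2311]
tool_rot: [0.568, 0.823, -0.0, -0.0]
force: [0.8, 0.1, -0.5]
finger_gap: 1.0
gripper_force: 0.0
```

Call:
move_arm(targets=[{"dx":0.63,"dy":-0.766,"dz":0,"rx":0,"ry":0,"rz":-0.163},{"dx":0.63,"dy":-0.766,"dz":0,"rx":0,"ry":0,"rz":-0.163},{"dx":0.63,"dy":-0.766,"dz":0,"rx":0,"ry":0,"rz":-0.163},{"dx":0.63,"dy":-0.766,"dz":0,"rx":0,"ry":0,"rz":-0.163},{"dx":0.63,"dy":-0.766,"dz":0,"rx":0,"ry":0,"rz":-0.163},{"dx":0.63,"dy":-0.766,"dz":0,"rx":0,"ry":0,"rz":-0.163},{"dx":0.63,"dy":-0.766,"dz":0,"rx":0,"ry":0,"rz":-0.163},{"dx":0.63,"dy":-0.766,"dz":0,"rx":0,"ry":0,"rz":-0.163},{"dx":0.63,"dy":-0.766,"dz":0,"rx":0,"ry":0,"rz":-0.163},{"dx":0.63,"dy":-0.766,"dz":0,"rx":0,"ry":0,"rz":-0.163}])

```text
t: 2.65
tcp_pos: [0.5312, 0.2028, 0.231]
tool_rot: [0.858, 0.514, -0.0, -0.0]
force: [-0.2, -0.2, -0.1]
finger_gap: 1.0
gripper_force: 0.0
```

```bash
python3 - <<'E'
from h import *
s=sensors.sense();print(s["t"],s["tcp_pos"],s["tool_rot"],s["q"])
m=cams.camera_model("wrist");import pickle;pickle.dump(m,open("w2.pkl","wb"))
snap("wrist","w2");T=np.array(m["extrinsics"]);print(-T[:3,:3].T@T[:3,3],T[2,:3])
E
```

```text
2.65 [0.53115319 0.20281237 0.23101845] [ 8.57961395e-01  5.13714053e-01 -3.05413696e-04 -1.51528628e-04] [1.68223091e-01 4.52029318e-01 1.57640663e+00 6.77416770e-05
 1.11383587e+00 6.59973167e-01]
[0.56905097 0.27588393 0.37346023] [-0.15475437 -0.2856225  -0.9457647 ]
```

View pics/w2.png

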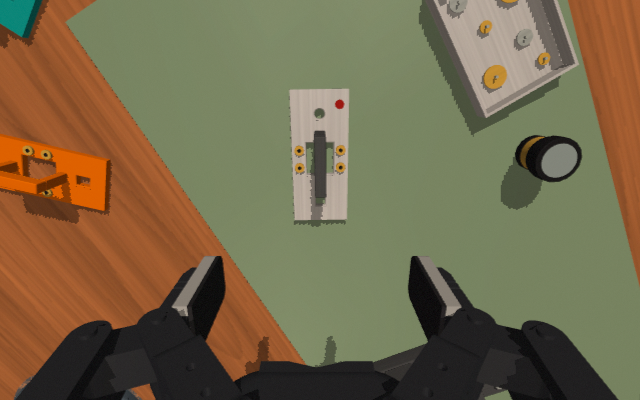

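The template is centred near (320,155), nearly upright in the picture. Its red dot is at (340,104), round hole at (319,113), and the handle bar runs (320,131) to (320,197). The loupe (548,158) and tray are well clear.

```bash
python3 - <<'E'
from h import *
import pickle;m=pickle.load(open("w2.pkl","rb"))
c=np.array([ray("wrist",u,v,.008,m)[:2]*1000 for u,v in((290,89.5),(349,88.5),(347.5,220),(294.5,220.5))])
print(c.round(1),c.mean(0))
d=(c[0]+c[1]-c[2]-c[3])/2;print(np.linalg.norm(d),np.degrees(np.arctan2(-d[0],d[1])),np.linalg.norm(c[0]-c[1]))
for u,v in((320,131),(320,197)):print(ray("wrist",u,v,.052,m)*1000)
im=cv2.cvtColor(cv2.imread("pics/w2.png"),cv2.COLOR_BGR2HSV)
bm=cv2.inRange(im,(8,120,120),(30,255,255));n,l,st,ce=cv2.connectedComponentsWithStats(bm)
q=[tuple(ce[i]) for i in range(1,n) if 285<ce[i][0]<355 and 140<ce[i][1]<180 and st[i,4]>8];print(q)
P=[ray("wrist",*x,.0085,m)[:2]*1000 for x in q];print(np.mean(P,0),P)
E
```

```text
[[539.7 282. ]
 [596.1 252.9]
 [526.1 115.8]
 [468.4 146. ]] [532.57876893 199.17195152]
153.71997224715096 -27.359047511186727 63.4223224353639
[549.95190542 233.42124241  52.        ]
[517.50292879 172.44419856  52.        ]
[(np.float64(340.0615384615385), np.float64(149.55384615384617)), (np.float64(298.6461538461538), np.float64(150.26153846153846)), (np.float64(299.06349206349205), np.float64(167.4126984126984)), (np.float64(339.9166666666667), np.float64(166.93333333333334))]
[531.96473273 200.1638354 ] [array([557.64740454, 198.3435267 ]), array([515.67160871, 219.94264852]), array([506.25515974, 202.13477084]), array([548.28475794, 180.23439552])]
```

Call:
move_arm(targets=[{"dx":0.05,"dy":-0.12,"dz":-0.9,"rx":0,"ry":0,"rz":0.03},{"dx":0,"dy":0,"dz":-0.9,"rx":0,"ry":0,"rz":0},{"dx":0,"dy":0,"dz":-0.9,"rx":0,"ry":0,"rz":0},{"dx":0,"dy":0,"dz":-0.9,"rx":0,"ry":0,"rz":0},{"dx":0,"dy":0,"dz":-0.9,"rx":0,"ry":0,"rz":0},{"dx":0,"dy":0,"dz":-0.9,"rx":0,"ry":0,"rz":0},{"dx":0,"dy":0,"dz":-0.9,"rx":0,"ry":0,"rz":0},{"dx":0,"dy":0,"dz":-0.9,"rx":0,"ry":0,"rz":0},{"dx":0,"dy":0,"dz":-0.5,"rx":0,"ry":0,"rz":0},{"dx":0,"dy":0,"dz":-0.45,"rx":0,"ry":0,"rz":0}])

```text
t: 3.95
tcp_pos: [0.5322, 0.2007, 0.0271]
tool_rot: [0.853, 0.522, 0.0, -0.0]
force: [0.8, -0.1, 0.2]
finger_gap: 1.002
gripper_force: 0.0
```

Call:
move_arm(claw=0, newtons=60, targets=[{"dx":0,"dy":0,"dz":0,"rx":0,"ry":0,"rz":0},{"dx":0,"dy":0,"dz":0,"rx":0,"ry":0,"rz":0},{"dx":0,"dy":0,"dz":0,"rx":0,"ry":0,"rz":0},{"dx":0,"dy":0,"dz":0,"rx":0,"ry":0,"rz":0},{"dx":0,"dy":0,"dz":0,"rx":0,"ry":0,"rz":0},{"dx":0,"dy":0,"dz":0,"rx":0,"ry":0,"rz":0},{"dx":0,"dy":0,"dz":0,"rx":0,"ry":0,"rz":0},{"dx":0,"dy":0,"dz":0,"rx":0,"ry":0,"rz":0},{"dx":0,"dy":0,"dz":0,"rx":0,"ry":0,"rz":0},{"dx":0,"dy":0,"dz":0,"rx":0,"ry":0,"rz":0}])

```text
t: 5.2
tcp_pos: [0.5332, 0.2004, 0.0281]
tool_rot: [0.853, 0.522, 0.001, 0.001]
force: [2.6, -1.3, 5.6]
finger_gap: 0.126
gripper_force: 63.3
```

Call:
move_arm(targets=[{"dx":0,"dy":0,"dz":0.4,"rx":0,"ry":0,"rz":0},{"dx":0,"dy":0,"dz":0.8,"rx":0,"ry":0,"rz":0},{"dx":0,"dy":0,"dz":1,"rx":0,"ry":0,"rz":0},{"dx":0,"dy":0,"dz":1,"rx":0,"ry":0,"rz":0},{"dx":-0.27,"dy":-0.92,"dz":0.7,"rx":0,"ry":0,"rz":-0.131},{"dx":-0.27,"dy":-0.92,"dz":0.6,"rx":0,"ry":0,"rz":-0.131},{"dx":-0.27,"dy":-0.92,"dz":0.6,"rx":0,"ry":0,"rz":-0.131},{"dx":-0.27,"dy":-0.92,"dz":0.6,"rx":0,"ry":0,"rz":-0.131},{"dx":-0.27,"dy":-0.92,"dz":0.6,"rx":0,"ry":0,"rz":-0.131},{"dx":-0.27,"dy":-0.92,"dz":0.6,"rx":0,"ry":0,"rz":-0.131}])

```text
t: 6.45
tcp_pos: [0.4888, 0.0625, 0.1994]
tool_rot: [0.942, 0.335, -0.003, -0.001]
force: [-0.2, -0.3, -3.7]
finger_gap: 0.129
gripper_force: 62.0
```

Call:
move_arm(targets=[{"dx":-0.27,"dy":-0.92,"dz":0,"rx":0,"ry":0,"rz":-0.131},{"dx":-0.27,"dy":-0.92,"dz":0,"rx":0,"ry":0,"rz":-0.131},{"dx":-0.27,"dy":-0.92,"dz":0,"rx":0,"ry":0,"rz":-0.131},{"dx":-0.27,"dy":-0.92,"dz":0,"rx":0,"ry":0,"rz":-0.131},{"dx":-0.27,"dy":-0.92,"dz":0,"rx":0,"ry":0,"rz":-0.131},{"dx":-0.27,"dy":-0.92,"dz":0,"rx":0,"ry":0,"rz":-0.131},{"dx":-0.27,"dy":-0.92,"dz":0,"rx":0,"ry":0,"rz":-0.131},{"dx":-0.27,"dy":-0.92,"dz":0,"rx":0,"ry":0,"rz":-0.131},{"dx":-0.27,"dy":-0.92,"dz":0,"rx":0,"ry":0,"rz":-0.131},{"dx":-0.27,"dy":-0.92,"dz":0,"rx":0,"ry":0,"rz":-0.131}])

```text
t: 7.7
tcp_pos: [0.4219, -0.1663, 0.1991]
tool_rot: [1.0, -0.001, -0.002, -0.002]
force: [0.4, -0.0, -3.6]
finger_gap: 0.128
gripper_force: 62.0
```

```bash
python3 - <<'E'
from h import *
s=sensors.sense();print(s["t"],s["tcp_pos"],s["tool_rot"],s["q"],s["force"],s["ft_torque"],s["finger_gap"])
m=cams.camera_model("wrist");import pickle;pickle.dump((m,s),open("w3.pkl","wb"))
snap("wrist","w3");T=np.array(m["extrinsics"]);print(-T[:3,:3].T@T[:3,3],T[2,:3])
E
```

```text
7.7 [ 0.42194956 -0.16630726  0.19906724] [ 0.99999547 -0.00101749 -0.00211798 -0.00187857] [-6.23091587e-01  3.51141218e-01  1.88075092e+00  7.37836892e-04
  9.15332463e-01  9.49288346e-01] [ 0.43294092 -0.01148491 -3.60692831] [ 0.0771826   0.00783631 -0.03263852] 0.128360239826138
[ 0.50426679 -0.16727801  0.34120611] [-0.32815214  0.00336862 -0.94461888]
```

View pics/w3.png

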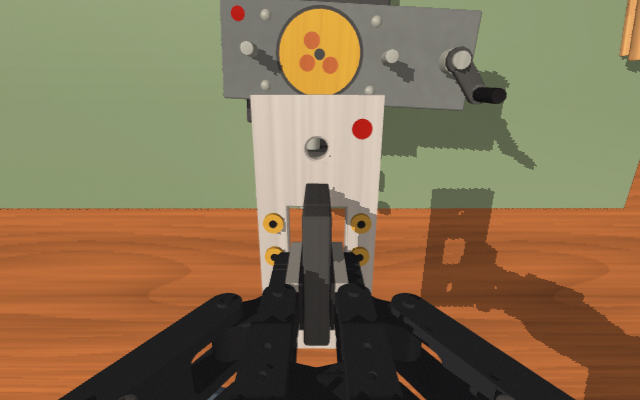

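The view shows both pin tops at about (246,47) and (391,56), the block's red dot at (237,13), and the latch, open, pivoting at (459,60). In the same picture are the held template's end edge (251–384,95), red dot (362,128) and round hole (316,148).

```bash
python3 - <<'E'
from h import *
import pickle;m,s=pickle.load(open("w3.pkl","rb"))
im=cv2.imread("pics/w3.png");g=cv2.cvtColor(im,cv2.COLOR_BGR2GRAY);hs=cv2.cvtColor(im,cv2.COLOR_BGR2HSV)
for u,v in((246,47),(391,56)):
    print(g[v-9:v+12:1,u-9:u+15:2])
def cen(mask,x0,x1,y0,y1,inv=0):
    k=np.zeros_like(mask);k[y0:y1,x0:x1]=mask[y0:y1,x0:x1];n,l,st,ce=cv2.connectedComponentsWithStats(k);i=1+np.argmax(st[1:,4]);return ce[i],st[i]
print("btn",[cen((g>150).astype(np.uint8),u-7,u+8,max(v-7,0),v+8) for u,v in((265,15),(376,20),(265,86),(369,91))])
w=cv2.inRange(hs,(0,0,0),(180,255,175))
h,st=cen(w,302,332,134,163);print("hole",h,st)
print("rd",cen(cv2.inRange(hs,(0,150,80),(6,255,255)),345,380,110,145))
print("bush",[cen(cv2.inRange(hs,(15,120,120),(35,255,255)),u-13,u+13,211,237) for u in(273,361)])
# template end edge corner columns
for r in (100,110,130,150,180):
    x=np.where((hs[r,:,1]<40)&(g[r]>170))[0];print(r,x.min(),x.max())
E
```

```text
[[118 119 119 120 118 119 119 119 120 119 119 119]
 [117 119 121 120 119 117 118 119 119 120 119 117]
 [117 119 120 119 123 115 119 118 118 121 120 118]
 [118 119 118 138 174 164 130 116 120 121 121 117]
 [118 119 128 189 183 183 170 102 117 119 120 120]
 [119 118 163 183 182 179 180 129 108 118 119 119]
 [119 120 201 182 181 178 180 164  80 109 120 119]
 [117 124 190 183 179 177 178 169  81  85 119 119]
 [120 124 185 181 177 179 176 171  86  80 118 119]
 [118 134 179 180 176 178 173 172 113  83  97 119]
 [118 126 179 178 177 176 172 171 114  84  92 116]
 [118 122 180 176 176 175 171 169 100  85  83  74]
 [119 118 176 174 175 173 170 166  97  86  82  74]
 [118 117 151 174 174 170 169 160  88  85  84  73]
 [117 118 126 173 174 170 167 149  87  88  84  74]
 [118 118 118 152 170 168 164 110  87  88  86  75]
 [117 117 117 107 151 159 130  84  88  89  81  75]
 [118 117 118 118 110 101  84  85  86  85  73  74]
 [117 117 117 117 117 116  92  85  85  77  74  72]
 [117 118 118 117 119 118 118 103  75  73  73  74]
 [116 117 117 117 118 119 119 111  77  73  73  74]]
[[123 122 125 124 125 124 12
[... 1059 characters left out ...]
3.94444444,  13.05555556]), array([261,   9,   7,   9,  54], dtype=int32)), (array([375.38983051,  19.74576271]), array([372,  16,   8,   9,  59], dtype=int32)), (array([264.08510638,  83.95744681]), array([261,  80,   7,   9,  47], dtype=int32)), (array([369. ,  96.5]), array([362,  95,  15,   4,  60], dtype=int32))]
hole [316.14492754 147.68357488] [304 136  25  24 414]
rd (array([361.76898734, 128.64873418]), array([352, 119,  20,  20, 316], dtype=int32))
bush [(array([272.80565371, 222.83392226]), array([263, 213,  21,  21, 283], dtype=int32)), (array([360.79746835, 223.74683544]), array([351, 215,  20,  19, 237], dtype=int32))]
100 251 384
110 251 383
130 253 381
150 254 380
180 256 378
```

```bash
python3 - <<'E'
from h import *
import pickle;m,s=pickle.load(open("w3.pkl","rb"))
R=lambda u,v,z:ray("wrist",u,v,z,m)[:2]*1000
A=R(246.5,47.5,.098);B=R(391.5,55.5,.098);d=A-B
print("pins",A,B,(A+B)/2,np.linalg.norm(d),"yaw",np.degrees(np.arctan2(-d[0],d[1])))
a,b,c=R(264,13,.08),R(375.4,19.7,.08),R(264,84,.08)
print("btn",(b+c)/2,a-b,a-c)
zt=s["tcp_pos"][2]-.0275+.008
for z in(zt-.002,zt):
  h=R(316.1,147.9,z);r=R(361.8,128.6,z);b1,b2=R(272.8,222.8,z),R(360.8,223.7,z)
  e=b1-b2;print(z,"hole",h,"red",r,"bush",b1,b2,"edge",R(251,95,z),R(384,96,z),np.linalg.norm(e),np.degrees(np.arctan2(e[1],e[0])))
E
```

```text
pins [ 525.45939333 -118.72182641] [ 520.05472639 -218.82391278] [ 522.75705986 -168.7728696 ] 100.24788336967197 yaw -3.0904873434059996
btn [ 523.23200656 -167.97513655] [ 4.56136208 79.98107561] [48.20805826 -2.7012171 ]
0.17756723940088312 hole [ 471.47295758 -166.68248656] red [ 481.17040298 -189.57741077] bush [ 429.68995401 -142.6056235 ] [ 429.05194343 -191.26781131] edge [ 497.44314661 -135.23321532] [ 496.78861157 -199.65316907] 48.666370117791246 89.24883732368134
0.17956723940088312 hole [ 471.87376489 -166.68976512] red [ 481.45268778 -189.30486676] bush [ 430.60143466 -142.90717032] [ 429.97122186 -190.97460717] edge [ 497.52654537 -135.62486797] [ 496.88001007 -199.2574788 ] 48.071568041832855 89.24883732368139
```

Call:
move_arm(targets=[{"dx":0.2,"dy":0,"dz":0,"rx":0,"ry":0,"rz":0.1},{"dx":0.45,"dy":-0.01,"dz":0,"rx":0,"ry":0,"rz":0.33},{"dx":0.45,"dy":-0.01,"dz":0,"rx":0,"ry":0,"rz":0.33},{"dx":0.45,"dy":-0.01,"dz":0,"rx":0,"ry":0,"rz":0.33},{"dx":0.45,"dy":-0.01,"dz":0,"rx":0,"ry":0,"rz":0.33},{"dx":0.45,"dy":-0.01,"dz":0,"rx":0,"ry":0,"rz":0.33},{"dx":0.45,"dy":-0.01,"dz":0,"rx":0,"ry":0,"rz":0.33},{"dx":0.45,"dy":-0.01,"dz":0,"rx":0,"ry":0,"rz":0.33},{"dx":0.45,"dy":-0.01,"dz":0,"rx":0,"ry":0,"rz":0.33},{"dx":0.24,"dy":-0.02,"dz":0,"rx":0,"ry":0,"rz":0.175}])

```text
t: 9.0
tcp_pos: [0.5239, -0.1682, 0.1988]
tool_rot: [0.721, 0.693, -0.0, -0.003]
force: [0.0, -0.6, -3.1]
finger_gap: 0.129
gripper_force: 62.0
```

Call:
move_arm(targets=[{"dx":0,"dy":0,"dz":-0.3,"rx":0,"ry":0,"rz":0},{"dx":0,"dy":0,"dz":-0.4,"rx":0,"ry":0,"rz":0},{"dx":0,"dy":0,"dz":-0.4,"rx":0,"ry":0,"rz":0},{"dx":0,"dy":0,"dz":-0.4,"rx":0,"ry":0,"rz":0},{"dx":0,"dy":0,"dz":-0.4,"rx":0,"ry":0,"rz":0},{"dx":0,"dy":0,"dz":-0.4,"rx":0,"ry":0,"rz":0},{"dx":0,"dy":0,"dz":-0.2,"rx":0,"ry":0,"rz":0},{"dx":0,"dy":0,"dz":-0.1,"rx":0,"ry":0,"rz":0},{"dx":0,"dy":0,"dz":0,"rx":0,"ry":0,"rz":0},{"dx":0,"dy":0,"dz":0,"rx":0,"ry":0,"rz":0}])

```text
t: 10.25
tcp_pos: [0.5254, -0.1702, 0.1354]
tool_rot: [0.723, 0.691, 0.0, 0.0]
force: [0.1, -0.5, -4.2]
finger_gap: 0.128
gripper_force: 61.9
```

```bash
python3 - <<'E'
from h import *
s=sensors.sense();print(s["t"],s["tcp_pos"],s["tool_rot"],s["force"],s["ft_torque"],s["finger_gap"])
m=cams.camera_model("wrist");import pickle;pickle.dump((m,s),open("w4.pkl","wb"))
im=snap("wrist","w4");c=im[85:265,220:420];cv2.imwrite("pics/w4c.png",cv2.resize(c,(660,594),interpolation=cv2.INTER_CUBIC))
E
```

```text
10.25 [ 0.5254211  -0.1701501   0.13541391] [7.22623660e-01 6.91241539e-01 1.19760426e-04 4.08296858e-04] [ 0.05207052 -0.46490585 -4.17514831] [0.05817812 0.02006992 0.00326069] 0.1280358426994335
```

View pics/w4c.png

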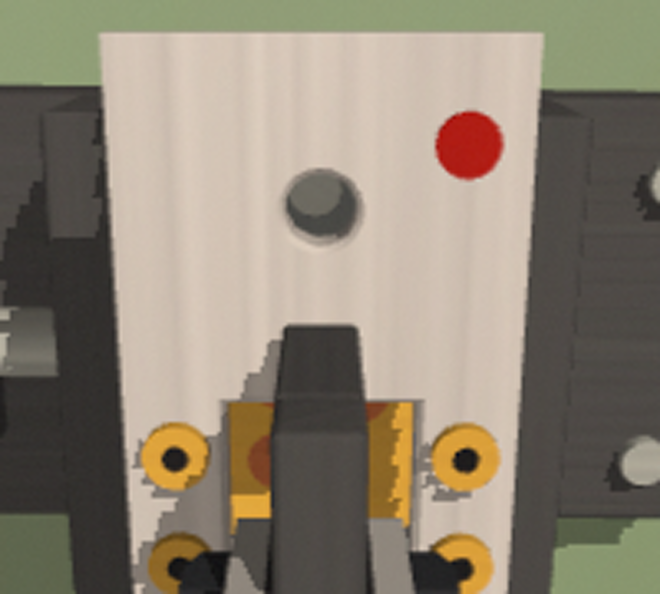

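The pin top shows through the round hole at crop (316,190), against the hole's centre at (323,207). The template sits a little off, so I'll compute the shift.

```bash
python3 - <<'E'
from h import *
import pickle;m,s=pickle.load(open("w4.pkl","rb"))
im=cv2.imread("pics/w4.png");g=cv2.cvtColor(im,cv2.COLOR_BGR2GRAY)
print(g[132:164,303:333:1].tolist().__str__().replace("],","],\n"))
R=lambda u,v,z:ray("wrist",u,v,z,m)[:2]*1000
z=s["tcp_pos"][2]-.0195
print("hole",R(317.9,147.7,z),"pin",R(315.8,142.6,.098))
b=[R(220+u/3.3,85+v/3.3,z) for u,v in((175,458),(465,458))];print(b,np.degrees(np.arctan2(*(b[1]-b[0])[::-1])))
b=[R(220+u/3.3,85+v/3.3,z) for u,v in((100,33),(543,33))];print(b,np.degrees(np.arctan2(*(b[1]-b[0])[::-1])))
E
```

```text
[[196, 199, 198, 199, 201, 197, 195, 193, 196, 198, 199, 200, 202, 200, 200, 198, 200, 199, 197, 197, 195, 194, 195, 197, 198, 198, 201, 202, 203, 203],
 [195, 199, 197, 201, 200, 198, 195, 195, 195, 197, 199, 201, 202, 202, 200, 200, 200, 199, 197, 196, 195, 194, 195, 196, 197, 198, 201, 201, 202, 203],
 [196, 198, 198, 199, 201, 198, 196, 193, 196, 196, 199, 201, 202, 201, 200, 199, 199, 198, 197, 197, 195, 194, 194, 195, 197, 199, 201, 202, 201, 203],
 [197, 198, 198, 200, 200, 198, 195, 194, 196, 196, 198, 198, 197, 198, 197, 196, 195, 195, 197, 196, 194, 195, 194, 197, 197, 199, 201, 202, 202, 202],
 [196, 198, 198, 200, 200, 199, 195, 193, 193, 187, 164, 159, 144, 126, 129, 140, 141, 149, 180, 193, 194, 194, 195, 196, 197, 200, 201, 201, 202, 202],
 [196, 197, 198, 198, 201, 198, 194, 184, 158, 134, 131, 128, 125, 120, 120, 119, 122, 122, 128, 148, 177, 192, 194, 197, 198, 199, 201, 202, 202, 203],
 [196, 198, 197, 199, 199, 190, 161, 137, 133, 128, 115, 107, 108, 108, 107, 107, 108, 112, 118, 121, 124, 146, 179, 195, 199, 198, 201, 203, 201, 203],
 [195, 196, 198, 198, 194, 16
[... 3184 characters left out ...]
7, 199, 197, 195, 193, 195, 196, 200, 205, 205, 204, 202, 199, 195, 193, 193, 194, 194, 194, 194, 195, 198, 198, 200, 201, 201, 199],
 [195, 195, 197, 198, 197, 197, 195, 193, 194, 196, 196, 199, 201, 200, 198, 198, 196, 197, 195, 195, 194, 193, 195, 196, 198, 199, 199, 201, 201, 201],
 [194, 193, 196, 196, 199, 197, 195, 192, 195, 195, 196, 199, 200, 199, 199, 197, 198, 197, 195, 195, 194, 193, 195, 197, 196, 198, 199, 200, 202, 200]]
hole [ 526.81636317 -118.89759603] pin [ 525.69246479 -119.48184942]
[array([ 500.47963759, -159.73085641]), array([ 548.46319551, -161.89392923])] -2.581115258511416
[array([495.57805191, -91.97271281]), array([559.81814997, -94.88651533])] -2.597042067271427
```

Call:
move_arm(targets=[{"dx":-0.06,"dy":-0.016,"dz":0,"rx":0,"ry":0,"rz":0},{"dx":0,"dy":0,"dz":-0.06,"rx":0,"ry":0,"rz":0},{"dx":0,"dy":0,"dz":-0.06,"rx":0,"ry":0,"rz":0},{"dx":0,"dy":0,"dz":-0.06,"rx":0,"ry":0,"rz":0},{"dx":0,"dy":0,"dz":-0.06,"rx":0,"ry":0,"rz":0},{"dx":0,"dy":0,"dz":-0.04,"rx":0,"ry":0,"rz":0},{"dx":0,"dy":0,"dz":0,"rx":0,"ry":0,"rz":0},{"dx":0,"dy":0,"dz":0,"rx":0,"ry":0,"rz":0},{"dx":0,"dy":0,"dz":0,"rx":0,"ry":0,"rz":0},{"dx":0,"dy":0,"dz":0,"rx":0,"ry":0,"rz":0}])

```text
t: 11.55
tcp_pos: [0.5237, -0.1704, 0.1281]
tool_rot: [0.723, 0.691, 0.0, 0.0]
force: [-0.8, -0.3, -4.4]
finger_gap: 0.132
gripper_force: 62.0
```

```bash
python3 - <<'E'
from h import *
s=sensors.sense();print(s["t"],s["tcp_pos"],s["tool_rot"],s["force"],s["ft_torque"],s["finger_gap"])
m=cams.camera_model("wrist");import pickle;pickle.dump((m,s),open("w5.pkl","wb"))
im=snap("wrist","w5");b=cams.snapshot("scene")[:,:,::-1]
f=lambda c:cv2.resize(c,(400,400),interpolation=cv2.INTER_CUBIC)
cv2.imwrite("pics/w5c.png",np.hstack([f(im[130:170,297:337]),f(b[165:235,206:276])]))
E
```

```text
11.55 [ 0.52370703 -0.17041365  0.12811231] [7.22613004e-01 6.91252806e-01 2.29951603e-05 7.23281394e-05] [-0.77606321 -0.30360117 -4.4122086 ] [-0.02806163 -0.01117286 -0.00520137] 0.13199432461863123
```

View pics/w5c.png

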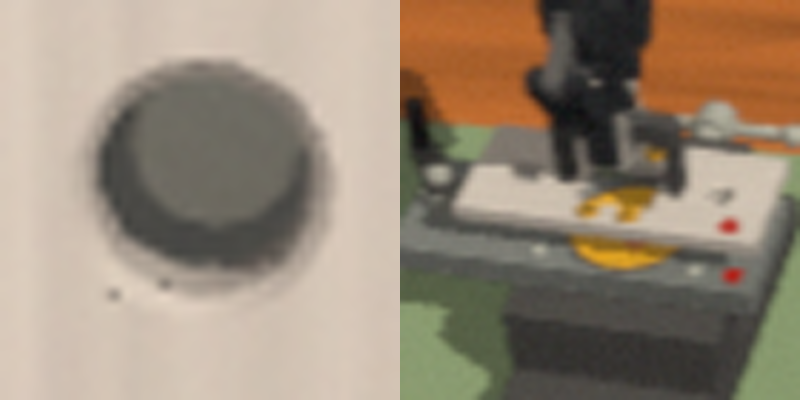

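The left crop shows the whole pin top, centre (216,144), inside the hole rim, centre (206,174). The right crop shows the template lying square above the block with both red dots at the same end.

```bash
python3 - <<'E'
from h import *
import pickle;m,s=pickle.load(open("w5.pkl","rb"))
R=lambda x,y,z:ray("wrist",297+x/10-.5,130+y/10-.5,z,m)[:2]*1000
z=s["tcp_pos"][2]-.0195
h=R(206,174,z);p=R(216,144,.098);print(h,p,p-h, R(85,174,z)-R(328,174,z),R(130,150,.098)-R(302,150,.098))
# underside rim vs pin
print(m["fx"],R(206,174,z)-R(206,55,z),R(206,292,z)-R(206,174,z))
E
```

```text
[ 524.68244714 -118.75312141] [ 525.2105159  -119.20255475] [ 0.52806876 -0.44943334] [-12.24018334   0.55262484] [-9.20909208  0.41586657]
323.9708969056633 [-0.26622384 -5.97360594] [-0.27037426 -6.06673431]
```

Call:
move_arm(targets=[{"dx":0.02,"dy":-0.018,"dz":0,"rx":0,"ry":0,"rz":0},{"dx":0,"dy":0,"dz":-0.02,"rx":0,"ry":0,"rz":0},{"dx":0,"dy":0,"dz":-0.02,"rx":0,"ry":0,"rz":0},{"dx":0,"dy":0,"dz":-0.02,"rx":0,"ry":0,"rz":0},{"dx":0,"dy":0,"dz":-0.02,"rx":0,"ry":0,"rz":0},{"dx":0,"dy":0,"dz":-0.02,"rx":0,"ry":0,"rz":0},{"dx":0,"dy":0,"dz":-0.02,"rx":0,"ry":0,"rz":0},{"dx":0,"dy":0,"dz":-0.02,"rx":0,"ry":0,"rz":0},{"dx":0,"dy":0,"dz":-0.02,"rx":0,"ry":0,"rz":0},{"dx":0,"dy":0,"dz":0,"rx":0,"ry":0,"rz":0}])

```text
t: 12.9
tcp_pos: [0.5242, -0.1708, 0.124]
tool_rot: [0.723, 0.691, 0.0, -0.0]
force: [0.5, 0.9, -3.6]
finger_gap: 0.127
gripper_force: 62.0
```

```bash
python3 - <<'E'
from h import *
s=sensors.sense();print(s["t"],s["tcp_pos"],s["tool_rot"],s["force"],s["ft_torque"],s["finger_gap"])
E
```

```text
12.9 [ 0.52417352 -0.17079679  0.1240149 ] [ 7.22643782e-01  6.91220631e-01  4.14335432e-05 -4.46651839e-05] [ 0.49659128  0.87209205 -3.60173234] [ 0.08053519 -0.03450115 -0.01406485] 0.1267703512980525
```

Call:
move_arm(targets=[{"dx":0,"dy":0,"dz":-0.02,"rx":0,"ry":0,"rz":0},{"dx":0,"dy":0,"dz":-0.02,"rx":0,"ry":0,"rz":0},{"dx":0,"dy":0,"dz":-0.02,"rx":0,"ry":0,"rz":0},{"dx":0,"dy":0,"dz":-0.02,"rx":0,"ry":0,"rz":0},{"dx":0,"dy":0,"dz":-0.02,"rx":0,"ry":0,"rz":0},{"dx":0,"dy":0,"dz":-0.02,"rx":0,"ry":0,"rz":0},{"dx":0,"dy":0,"dz":0,"rx":0,"ry":0,"rz":0},{"dx":0,"dy":0,"dz":0,"rx":0,"ry":0,"rz":0},{"dx":0,"dy":0,"dz":0,"rx":0,"ry":0,"rz":0},{"dx":0,"dy":0,"dz":0,"rx":0,"ry":0,"rz":0}])

```text
t: 14.15
tcp_pos: [0.5241, -0.1708, 0.121]
tool_rot: [0.723, 0.691, 0.0, -0.0]
force: [-0.4, 0.9, -4.0]
finger_gap: 0.127
gripper_force: 62.0
```

```bash
python3 - <<'E'
from h import *
s=sensors.sense();print(s["t"],s["tcp_pos"],s["tool_rot"],s["force"],s["ft_torque"],s["finger_gap"])
E
```

```text
14.15 [ 0.52414436 -0.17081379  0.12103109] [ 7.22652623e-01  6.91211388e-01  2.10273236e-05 -5.31825561e-05] [-0.43825124  0.89861992 -4.02515318] [ 0.1932389  -0.02761382  0.03850942] 0.1268447214643852
```

Call:
move_arm(targets=[{"dx":0,"dy":0,"dz":-0.03,"rx":0,"ry":0,"rz":0},{"dx":0,"dy":0,"dz":-0.03,"rx":0,"ry":0,"rz":0},{"dx":0,"dy":0,"dz":-0.03,"rx":0,"ry":0,"rz":0},{"dx":0,"dy":0,"dz":-0.03,"rx":0,"ry":0,"rz":0},{"dx":0,"dy":0,"dz":-0.03,"rx":0,"ry":0,"rz":0},{"dx":0,"dy":0,"dz":-0.03,"rx":0,"ry":0,"rz":0},{"dx":0,"dy":0,"dz":-0.03,"rx":0,"ry":0,"rz":0},{"dx":0,"dy":0,"dz":-0.03,"rx":0,"ry":0,"rz":0},{"dx":0,"dy":0,"dz":-0.03,"rx":0,"ry":0,"rz":0},{"dx":0,"dy":0,"dz":0,"rx":0,"ry":0,"rz":0}])

```text
t: 15.4
tcp_pos: [0.5242, -0.1708, 0.1142]
tool_rot: [0.723, 0.691, 0.0, -0.0]
force: [1.3, 1.5, -3.9]
finger_gap: 0.126
gripper_force: 62.0
```

```bash
python3 - <<'E'
from h import *
s=sensors.sense();print(s["t"],s["tcp_pos"],s["tool_rot"],s["force"],s["ft_torque"],s["finger_gap"])
E
```

```text
15.4 [ 0.52415332 -0.17081409  0.11420989] [ 7.22635424e-01  6.91229368e-01  6.47016450e-06 -6.30786369e-05] [ 1.33454734  1.52255775 -3.93906379] [ 0.26661666 -0.04174275 -0.05468044] 0.12591746957836636
```

Both pins are in with almost no side load. I'll creep down to the seat.

Call:
move_arm(targets=[{"dx":0,"dy":0,"dz":-0.03,"rx":0,"ry":0,"rz":0},{"dx":0,"dy":0,"dz":-0.03,"rx":0,"ry":0,"rz":0},{"dx":0,"dy":0,"dz":-0.03,"rx":0,"ry":0,"rz":0},{"dx":0,"dy":0,"dz":-0.03,"rx":0,"ry":0,"rz":0},{"dx":0,"dy":0,"dz":-0.03,"rx":0,"ry":0,"rz":0},{"dx":0,"dy":0,"dz":-0.03,"rx":0,"ry":0,"rz":0},{"dx":0,"dy":0,"dz":-0.02,"rx":0,"ry":0,"rz":0},{"dx":0,"dy":0,"dz":0,"rx":0,"ry":0,"rz":0},{"dx":0,"dy":0,"dz":0,"rx":0,"ry":0,"rz":0},{"dx":0,"dy":0,"dz":0,"rx":0,"ry":0,"rz":0}])

```text
t: 16.65
tcp_pos: [0.5241, -0.1708, 0.1093]
tool_rot: [0.723, 0.691, 0.0, -0.0]
force: [0.8, 0.8, -3.8]
finger_gap: 0.124
gripper_force: 62.0
```

```bash
python3 - <<'E'
from h import *
s=sensors.sense();print(s["t"],s["tcp_pos"],s["tool_rot"],s["force"],s["ft_torque"],s["finger_gap"])
E
```

```text
16.65 [ 0.5241282  -0.17081715  0.10925077] [ 7.22644360e-01  6.91220027e-01  5.91284522e-06 -6.16084420e-05] [ 0.80284759  0.81303414 -3.77958404] [ 0.22826545 -0.13865238  0.01101234] 0.12422453510997784
```

Call:
move_arm(targets=[{"dx":0,"dy":0,"dz":-0.02,"rx":0,"ry":0,"rz":0},{"dx":0,"dy":0,"dz":-0.02,"rx":0,"ry":0,"rz":0},{"dx":0,"dy":0,"dz":-0.02,"rx":0,"ry":0,"rz":0},{"dx":0,"dy":0,"dz":-0.01,"rx":0,"ry":0,"rz":0},{"dx":0,"dy":0,"dz":0,"rx":0,"ry":0,"rz":0},{"dx":0,"dy":0,"dz":0,"rx":0,"ry":0,"rz":0},{"dx":0,"dy":0,"dz":0,"rx":0,"ry":0,"rz":0},{"dx":0,"dy":0,"dz":0,"rx":0,"ry":0,"rz":0},{"dx":0,"dy":0,"dz":0,"rx":0,"ry":0,"rz":0},{"dx":0,"dy":0,"dz":0,"rx":0,"ry":0,"rz":0}])

```text
t: 17.9
tcp_pos: [0.5243, -0.1709, 0.1078]
tool_rot: [0.723, 0.691, 0.0, 0.0]
force: [0.0, 2.5, 3.0]
finger_gap: 0.125
gripper_force: 63.0
```

Contact is felt: the vertical force went from -4 N to +3 N at the expected height. I'll settle a touch more, release, and rise clear.

Call:
move_arm(targets=[{"dx":0,"dy":0,"dz":-0.015,"rx":0,"ry":0,"rz":0},{"dx":0,"dy":0,"dz":0,"rx":0,"ry":0,"rz":0},{"dx":0,"dy":0,"dz":0,"rx":0,"ry":0,"rz":0},{"dx":0,"dy":0,"dz":0,"rx":0,"ry":0,"rz":0},{"dx":0,"dy":0,"dz":0,"rx":0,"ry":0,"rz":0},{"dx":0,"dy":0,"dz":0,"rx":0,"ry":0,"rz":0},{"dx":0,"dy":0,"dz":0,"rx":0,"ry":0,"rz":0},{"dx":0,"dy":0,"dz":0,"rx":0,"ry":0,"rz":0},{"dx":0,"dy":0,"dz":0,"rx":0,"ry":0,"rz":0},{"dx":0,"dy":0,"dz":0,"rx":0,"ry":0,"rz":0}])

```text
t: 19.15
tcp_pos: [0.5243, -0.1709, 0.1077]
tool_rot: [0.723, 0.691, 0.0, 0.0]
force: [-1.5, 2.7, 6.1]
finger_gap: 0.13
gripper_force: 63.4
```

```bash
python3 - <<'E'
from h import *
import pickle;m,s=pickle.load(open("w3.pkl","rb"))
im=cv2.imread("pics/w3.png");g=cv2.cvtColor(im,cv2.COLOR_BGR2GRAY)
k=(g<35).astype(np.uint8);k[:,:465]=0;k[:,515:]=0;k[:80]=0;k[112:]=0
n,l,st,ce=cv2.connectedComponentsWithStats(k);print(st[1:],ce[1:])
R=lambda u,v,z:ray("wrist",u,v,z,m)[:2]*1000
x1=st[1:][np.argmax(st[1:,4])];ur=x1[0]+x1[2]-.5;print("knob top",R(ur-8.2,96,.124))
print("pivot",R(459.5,60,.1),proj("wrist",[.519,-.268,.08],m))
print(sensors.sense()["force"])
E
```

```text
[[473  87  33  17 429]] [[488.82983683  94.7972028 ]]
knob top [ 494.12628674 -282.99705811]
pivot [ 516.90913963 -265.46817121] [452.16402513  58.51755273]
[-1.4616028   2.68209047  6.06620584]
```

Call:
move_arm(claw=40, newtons=20, targets=[{"dx":0,"dy":0,"dz":0,"rx":0,"ry":0,"rz":0},{"dx":0,"dy":0,"dz":0,"rx":0,"ry":0,"rz":0},{"dx":0,"dy":0,"dz":0,"rx":0,"ry":0,"rz":0},{"dx":0,"dy":0,"dz":0,"rx":0,"ry":0,"rz":0},{"dx":0,"dy":0,"dz":0.3,"rx":0,"ry":0,"rz":0},{"dx":0,"dy":0,"dz":0.5,"rx":0,"ry":0,"rz":0},{"dx":0,"dy":0,"dz":0.8,"rx":0,"ry":0,"rz":0},{"dx":0,"dy":0,"dz":0.8,"rx":0,"ry":0,"rz":0},{"dx":0,"dy":0,"dz":0.8,"rx":0,"ry":0,"rz":0},{"dx":0,"dy":0,"dz":0,"rx":0,"ry":0,"rz":0}])

```text
t: 20.4
tcp_pos: [0.5254, -0.1715, 0.1896]
tool_rot: [0.723, 0.691, 0.001, 0.003]
force: [-0.1, 0.3, -0.2]
finger_gap: 0.404
gripper_force: 0.0
```

Call:
move_arm(claw=30, targets=[{"dx":-0.13,"dy":-0.5,"dz":0,"rx":0,"ry":0,"rz":-0.185},{"dx":-0.13,"dy":-0.5,"dz":0,"rx":0,"ry":0,"rz":-0.185},{"dx":-0.13,"dy":-0.5,"dz":0,"rx":0,"ry":0,"rz":-0.185},{"dx":-0.13,"dy":-0.5,"dz":0,"rx":0,"ry":0,"rz":-0.185},{"dx":-0.13,"dy":-0.5,"dz":0,"rx":0,"ry":0,"rz":-0.185},{"dx":-0.13,"dy":-0.5,"dz":0,"rx":0,"ry":0,"rz":-0.185},{"dx":-0.13,"dy":-0.5,"dz":0,"rx":0,"ry":0,"rz":-0.185},{"dx":-0.13,"dy":-0.5,"dz":0,"rx":0,"ry":0,"rz":-0.185},{"dx":-0.13,"dy":-0.46,"dz":0,"rx":0,"ry":0,"rz":-0.185},{"dx":0,"dy":0,"dz":0,"rx":0,"ry":0,"rz":0}])

```text
t: 21.65
tcp_pos: [0.4945, -0.2828, 0.1866]
tool_rot: [0.947, 0.321, -0.0, -0.0]
force: [0.3, 0.3, -0.2]
finger_gap: 0.302
gripper_force: 0.0
```

```bash
python3 - <<'E'
from h import *
s=sensors.sense();print(s["t"],s["tcp_pos"],s["tool_rot"],s["q"])
m=cams.camera_model("wrist");import pickle;pickle.dump((m,s),open("w6.pkl","wb"))
snap("wrist","w6");p=s["tcp_pos"]
print(proj("wrist",p,m),proj("wrist",[.4945,-.283,.124],m),proj("wrist",[p[0],p[1],.124],m),proj("wrist",[.518,-.267,.1],m))
E
```

```text
21.65 [ 0.49447086 -0.28275698  0.18659136] [ 9.46937084e-01  3.21418653e-01 -2.31328502e-04 -3.92665017e-04] [-7.15578089e-01  5.09897764e-01  1.61859542e+00 -4.71686178e-06
  1.01401094e+00  2.00766149e-01]
[317.79194459 254.99116366] [317.76234394 208.50580429] [317.45316378 208.33555791] [319.8919634  159.63298297]
```

View pics/w6.png

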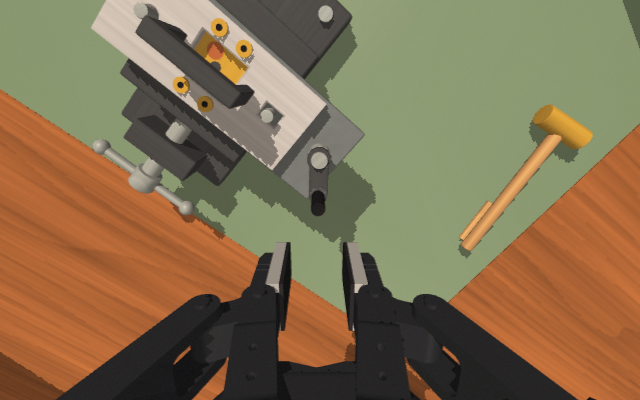

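The picture shows both pin heads standing through the template at (147,12) and (267,115). The open latch's knob is at (318,208), exactly under the tool, and the hammer is clear. I'll straddle the knob with the fingers as a fork and work out the arc.

Call:
move_arm(targets=[{"dx":0,"dy":0,"dz":-0.4,"rx":0,"ry":0,"rz":0},{"dx":0,"dy":0,"dz":-0.6,"rx":0,"ry":0,"rz":0},{"dx":0,"dy":0,"dz":-0.6,"rx":0,"ry":0,"rz":0},{"dx":0,"dy":0,"dz":-0.6,"rx":0,"ry":0,"rz":0},{"dx":0,"dy":0,"dz":-0.6,"rx":0,"ry":0,"rz":0},{"dx":0,"dy":0,"dz":-0.4,"rx":0,"ry":0,"rz":0},{"dx":0,"dy":0,"dz":-0.18,"rx":0,"ry":0,"rz":0},{"dx":0,"dy":0,"dz":0,"rx":0,"ry":0,"rz":0},{"dx":0,"dy":0,"dz":0,"rx":0,"ry":0,"rz":0},{"dx":0,"dy":0,"dz":0,"rx":0,"ry":0,"rz":0}])

```text
t: 22.95
tcp_pos: [0.4952, -0.2826, 0.1032]
tool_rot: [0.947, 0.321, 0.0, 0.001]
force: [0.1, 0.3, -0.3]
finger_gap: 0.297
gripper_force: 0.0
```

```bash
python3 - <<'E'
from h import *
s=sensors.sense();p=s["tcp_pos"]*1000;print(p,s["force"])
P=np.array([518,-267.]);d=p[:2]-P;f=np.arctan2(d[1],d[0])%(2*np.pi);r=np.hypot(*d);print(np.degrees(f),r)
fs=f-np.radians(8)*np.arange(17);w=P+28.4*np.c_[np.cos(fs),np.sin(fs)];w[0]=p[:2]
print((np.diff(w,axis=0)/25).round(3).tolist(),np.degrees(fs[-1]),w[-1])
E
```

```text
[ 495.20278505 -282.59992444  103.24779425] [ 0.09097774  0.29204552 -0.26858539]
214.3834773419839 27.623733496779757
[[-0.106, 0.119], [-0.06, 0.147], [-0.039, 0.154], [-0.018, 0.158], [0.004, 0.158], [0.026, 0.156], [0.048, 0.151], [0.069, 0.143], [0.088, 0.132], [0.105, 0.118], [0.121, 0.103], [0.134, 0.085], [0.144, 0.065], [0.152, 0.045], [0.157, 0.023], [0.158, 0.001]] 86.3834773419839 [ 519.79142436 -238.65655634]
```

Call:
move_arm(claw=18, targets=[{"dx":0,"dy":0,"dz":0,"rx":0,"ry":0,"rz":0},{"dx":0,"dy":0,"dz":0,"rx":0,"ry":0,"rz":0},{"dx":-0.106,"dy":0.119,"dz":0,"rx":0,"ry":0,"rz":-0.267},{"dx":-0.06,"dy":0.147,"dz":0,"rx":0,"ry":0,"rz":-0.267},{"dx":-0.039,"dy":0.154,"dz":0,"rx":0,"ry":0,"rz":-0.267},{"dx":-0.018,"dy":0.158,"dz":0,"rx":0,"ry":0,"rz":-0.267},{"dx":0.004,"dy":0.158,"dz":0,"rx":0,"ry":0,"rz":-0.267},{"dx":0.026,"dy":0.156,"dz":0,"rx":0,"ry":0,"rz":-0.267},{"dx":0.048,"dy":0.151,"dz":0,"rx":0,"ry":0,"rz":-0.267},{"dx":0.069,"dy":0.143,"dz":0,"rx":0,"ry":0,"rz":-0.267}])

```text
t: 24.2
tcp_pos: [0.4928, -0.2539, 0.1029]
tool_rot: [0.973, -0.232, 0.0, 0.001]
force: [-2.2, -3.1, 1.5]
finger_gap: 0.18
gripper_force: 1.9
```

Call:
move_arm(targets=[{"dx":0.088,"dy":0.132,"dz":0,"rx":0,"ry":0,"rz":-0.267},{"dx":0.105,"dy":0.118,"dz":0,"rx":0,"ry":0,"rz":-0.267},{"dx":0.121,"dy":0.103,"dz":0,"rx":0,"ry":0,"rz":-0.267},{"dx":0.134,"dy":0.085,"dz":0,"rx":0,"ry":0,"rz":-0.267},{"dx":0.144,"dy":0.065,"dz":0,"rx":0,"ry":0,"rz":-0.267},{"dx":0.152,"dy":0.045,"dz":0,"rx":0,"ry":0,"rz":-0.267},{"dx":0.13,"dy":0.02,"dz":0,"rx":0,"ry":0,"rz":-0.2},{"dx":0.08,"dy":0,"dz":0,"rx":0,"ry":0,"rz":-0.1},{"dx":0,"dy":0,"dz":0,"rx":0,"ry":0,"rz":0},{"dx":0,"dy":0,"dz":0,"rx":0,"ry":0,"rz":0}])

```text
t: 25.45
tcp_pos: [0.5156, -0.2376, 0.1024]
tool_rot: [0.746, -0.666, -0.002, 0.0]
force: [-4.9, 2.6, 2.1]
finger_gap: 0.178
gripper_force: 1.9
```

Call:
move_arm(targets=[{"dx":0.06,"dy":0,"dz":0,"rx":0,"ry":0,"rz":0},{"dx":0.06,"dy":0,"dz":0,"rx":0,"ry":0,"rz":0},{"dx":0.06,"dy":0,"dz":0,"rx":0,"ry":0,"rz":0},{"dx":0.06,"dy":0,"dz":0,"rx":0,"ry":0,"rz":0},{"dx":0,"dy":0,"dz":0,"rx":0,"ry":0,"rz":0},{"dx":0,"dy":0,"dz":0,"rx":0,"ry":0,"rz":0},{"dx":0,"dy":0,"dz":0,"rx":0,"ry":0,"rz":0},{"dx":0,"dy":0,"dz":0,"rx":0,"ry":0,"rz":0},{"dx":0,"dy":0,"dz":0,"rx":0,"ry":0,"rz":0},{"dx":0,"dy":0,"dz":0,"rx":0,"ry":0,"rz":0}])

```text
t: 26.7
tcp_pos: [0.5233, -0.239, 0.1028]
tool_rot: [0.745, -0.667, 0.001, 0.0]
force: [-2.3, 0.5, -1.2]
finger_gap: 0.179
gripper_force: 1.0
```

Call:
move_arm(targets=[{"dx":0.05,"dy":0,"dz":0,"rx":0,"ry":0,"rz":0},{"dx":0.04,"dy":0,"dz":0,"rx":0,"ry":0,"rz":0},{"dx":0,"dy":0,"dz":0,"rx":0,"ry":0,"rz":0},{"dx":0,"dy":0,"dz":0,"rx":0,"ry":0,"rz":0},{"dx":0,"dy":0,"dz":0,"rx":0,"ry":0,"rz":0},{"dx":0,"dy":0,"dz":0,"rx":0,"ry":0,"rz":0},{"dx":0,"dy":0,"dz":0,"rx":0,"ry":0,"rz":0},{"dx":0,"dy":0,"dz":0,"rx":0,"ry":0,"rz":0},{"dx":0,"dy":0,"dz":0,"rx":0,"ry":0,"rz":0},{"dx":0,"dy":0,"dz":0,"rx":0,"ry":0,"rz":0}])

```text
t: 27.95
tcp_pos: [0.5237, -0.2388, 0.1027]
tool_rot: [0.746, -0.666, -0.001, 0.001]
force: [-5.7, -1.6, 1.2]
finger_gap: 0.181
gripper_force: 3.2
```

The arm advanced only 0.4 mm for 2.3 mm commanded, so the latch is at its stop. I'll open, rise and check.

Call:
move_arm(claw=35, targets=[{"dx":-0.1,"dy":0,"dz":0,"rx":0,"ry":0,"rz":0},{"dx":0,"dy":0,"dz":0,"rx":0,"ry":0,"rz":0},{"dx":0,"dy":0,"dz":0,"rx":0,"ry":0,"rz":0},{"dx":0,"dy":0,"dz":0.3,"rx":0,"ry":0,"rz":0},{"dx":0,"dy":0,"dz":0.6,"rx":0,"ry":0,"rz":0},{"dx":0,"dy":0,"dz":0.8,"rx":0,"ry":0,"rz":0},{"dx":0,"dy":0,"dz":0.8,"rx":0,"ry":0,"rz":0},{"dx":0,"dy":0,"dz":0.8,"rx":0,"ry":0,"rz":0},{"dx":0,"dy":0,"dz":0.8,"rx":0,"ry":0,"rz":0},{"dx":0,"dy":0,"dz":0,"rx":0,"ry":0,"rz":0}])

```text
t: 29.2
tcp_pos: [0.5239, -0.2393, 0.2078]
tool_rot: [0.745, -0.667, 0.003, -0.0]
force: [-0.1, -0.2, -0.2]
finger_gap: 0.35
gripper_force: 0.0
```

```bash
python3 - <<'E'
from h import *
s=sensors.sense();print(s["t"],s["tcp_pos"],s["force"])
a=snap("wrist","w7");b=snap("scene","s7")
cv2.imwrite("pics/f7.png",np.hstack([cv2.resize(a,(480,300)),cv2.resize(b[160:240,196:281],(319,300),interpolation=cv2.INTER_CUBIC)]))
E
```

```text
29.2 [ 0.52389867 -0.23928924  0.20780599] [-0.11363185 -0.17581752 -0.20183681]
```

View pics/f7.png

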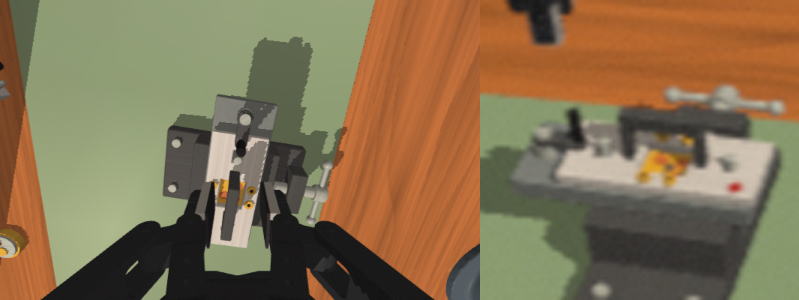

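The latch arm runs from its pivot at (245,118) to the knob at (241,148), along the template's axis over its end. The template lies flat and the gripper is clear. I'm handing it in.

```bash
python3 -c "
from station import order
print(order.sign_off())"
```

```text
the job is handed in; nothing more can be done
None
```

The template is home on both pins, red end to the red mark, with the latch swung to its stop; I handed the job in at about 29 s, and the sign-off returned no verdict.

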